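# Hang the lift-off door on the battery cabinet

## Task

Lift the yellow door out of its stand and hang it on the grey battery cabinet, closed across the opening: bring it in from the front just above the hinge, then lower it so that both knuckles drop fully home on their pins, holding it all the way down rather than letting it drop. Let go and leave the blue spare panel standing where it is.

Things in the scene. Friction and masses are not known exactly. Their poses are not given: they have to be found in the camera images.
- door_tab (a point): Centre of the black lift tab on the loose yellow door: tab 32 wide (x), 12 thick (y), 50 mm high. Below it the steel door, 160 wide, 8 thick, 170 mm high, up to 0.6 kg, balanced under the tab; lower edge 195 mm below this point. x: along the width to the knuckles, y: through the thickness to the cabinet side, z up. It stands in a grey stand (40 mm high, slot 30 mm deep): lift it straight up.
- knuckle (a point): Underside centre of the door's LOWER hinge knuckle, 112 mm along +x and 165 mm below the tab centre; axes as the tab. Each knuckle is an upright steel ring, 34 mm outside, 25 mm bore, 20 mm high; the upper one is 105 mm above the lower. Bring the door in along the pin's +y, raised about 50 mm over its seat (35 to 70 mm): knuckles over both pin tips, the lower one under the upper bracket.
- pin (a point): Foot of the LOWER pin of the fixed grey cabinet, on its bracket, where the lower knuckle rests. Brass pin 28 mm tall, 11 thick, tapered; a like pin and bracket (8 thick, 34 wide) 105 mm above. x: along the front to the hinge side, y: into the cabinet, z up. The hung door has these axes, its tab at (-112, 0, 165) mm, its edge on the sill. Cabinet front at y = 28 mm, its top 125 mm above this point.
- spare_tab (a point): Centre of the black lift tab of the blue spare panel: same size, tab and axes as the yellow door, but without knuckles. It stays upright in its own grey stand, like the door's (120 x 70 x 40 mm); which of the two stands is nearer the robot varies.

How it is judged:
By the outcome, as a careful person would: the job done as asked, in the order asked, and still so for the second after the job is handed in, with the robot touching nothing.
It also fails if it takes over 42 s, if anything falls off the work surface, if the arm or the gripper's body presses on something with over 40 N, if the wrist force passes 120 N, or if a joint passes its speed limit or range.

## Robot

A 7-joint arm with a two-finger parallel gripper is mounted at the origin on the work surface. World frame = base frame: x ahead of the robot, y to its left, z up, the work surface at z = 0. Lengths are in m, angles in degrees, forces in N, time in s.
With the tool pointing down it reaches from about 0.425 to 0.8 m from the base axis. Payload 8.3 kg.
Tool frame: the origin (TCP) lies at the very end of the fingers, on their centre line; the grasp point (between the pads) lies 19 mm behind it; z points along the fingers, y is the line along which they close (so a half turn about z gives the same grasp; the last joint's range is limited). The gripper opens to 85 mm and grips with 20 to 120 N. Pads are 22 mm wide; open, the fingers measure 114 mm over their backs; the gripper's body (76 mm by 85 mm) begins 54 mm behind the grasp point. The pads swing forward as they close: fully open they stand 13 mm farther back than shut.
Start: joints at [-69.952, 21.967, 0.94, 78.501, -0.361, 79.538, -2.664], TCP at [0.251, 0.573, 0.231] pointing down, gripper open.
Joint ranges: [-169.22, 169.22], [-14.56, 117.87], [-87.37, 89.26], [10.42, 133.3], [-82.24, 262.24], [0.94, 117.77], [-172.7, 172.7]. Speed limits (degrees/s): [136.94, 136.94, 172.46, 172.46, 180, 180, 180].

## Interface

Orientations are given as [roll, pitch, yaw] about the fixed x, y, z axes, in that order (R = Rz(yaw) Ry(pitch) Rx(roll)).
In Python, from workcell import * gives the robot as it stands.
- The arm moves only by the tool carry_out, never from a script. Its argument "steps" is a list that holds one entry, the list of rows, each a list of 7 numbers: the opening, from -1 (shut) to 1 (fully open), so that 0 is half open, then the shift along the tool's x, y, z in cm, then the turn, a rotation vector about the tool's x, y, z in degrees. A call has 1 to 20 rows; each row shifts and turns the commanded pose from where the row before left it, along the tool's axes as they then stand; what a row does not reach is not made up. A row lasts 1/8 s, in which the tool goes at most 62.5 mm and 10.7 degrees, less where a joint would pass 70% of its speed; a pose out of reach is approached as far as the arm can. A call with a gripper value outside its range is refused whole. The fingers move at their own pace and stop on an object; the grip force is fixed at half the most. Time passes only in rows, so rows that do not move let the fingers close. It gives the time, the measured TCP pose, the force, the opening and the grip force at its end, in the units of the state.
- sense(): the state, without advancing time (a new reading comes with each control period).
- capture(name): name is "scene" or "top"; returns a dict with "frame" (400x640x3 uint8, red, green, blue), "fov_y" (degrees; the focal length in pixels is half the picture's height over the tangent of half this angle, whatever the lens; pixels are square), "cx", "cy" (the principal point, pixels), "distortion" ([k1, k2, p1, p2, k3] as OpenCV has them; the pictures are not rectified), "rvec" (rotation vector, rad) and "tvec" (3), from world to camera coordinates, as OpenCV has them. Camera axes: x right, y down, z forward; pixel columns grow to the right and rows downward; lengths in m; the calibration is good to about 2 mm. A picture is of the moment at which its call begins. There is no depth.
- finish_job(): hands the job in; it is judged then, once.
The state is a dict: "clock": time; "q": joint angles; "joint_velocities": joint speeds; "joint_efforts": joint torques, N m; "tcp_pos": TCP position; "ee_rot": TCP orientation; "ft_force": force on the tool from outside, world axes, zero at the start; "moment": the same for the moment, N m; "opening": opening from 0.0 (shut) to 1.0 (fully open); "grip_force": force on a finger pad.
Only numpy, scipy, OpenCV 4.12 (cv2) and the standard library are available. Lean on these libraries where they do the work, as an engineer would, in place of code of your own. Each camera call takes 0.05 s, during which the arm holds its last target. There are 200 camera calls.

## Working session

There is one attempt and no reset: what is moved stays moved. The work goes in short steps, Python scripts to look and compute and a tool call to move; the robot and the scene stay as the last step left them, time stands still between calls to the robot, and variables do not carry over. Pictures are saved under pics/ and viewed, at most 10 in all, crops included, and the job is handed in when it is done.

Besides the shell and the picture viewer there is one more tool, called as name(argument=value, ...), one argument or row to a line, values as JSON. carry_out: Moves the arm, as the interface text tells. Its arguments: {"type":"object","properties":{"steps":{"type":"array"}},"required":["steps"]}

```bash
mkdir -p pics
python3 - <<'E'
from workcell import *
import cv2,pickle
s=sense();print({k:s[k] for k in('clock','tcp_pos','ee_rot','ft_force','opening')})
d={}
for n in("scene","top"):
    c=capture(n);d[n]=c;cv2.imwrite(f"pics/{n}0.png",c["frame"][:,:,::-1])
    print(n,{k:v for k,v in c.items() if k!="frame"})
pickle.dump(d,open("c0.pkl","wb"))
E
```

```text
{'clock': 0.0, 'tcp_pos': array([0.2504667 , 0.5720673 , 0.23026901]), 'ee_rot': array([-1.79886462e+02,  6.47759437e-04,  1.56354079e+02]), 'ft_force': array([ 0.18810064, -0.93749321,  0.37961189]), 'opening': 0.9990160700109666}
scene {'fov_y': 47.59867354906018, 'cx': 306.83969318647684, 'cy': 200.12370717384962, 'distortion': array([-0.10716524,  0.        ,  0.        ,  0.        ,  0.        ]), 'rvec': array([ 1.50734688,  1.87290181, -0.92203409]), 'tvec': array([ 0.12407166, -0.19653322,  1.39815908])}
top {'fov_y': 44.15266627202343, 'cx': 316.9796219889276, 'cy': 195.45456175616278, 'distortion': array([-0.15585036,  0.        ,  0.        ,  0.        ,  0.        ]), 'rvec': array([ 2.11549236, -2.14036136,  0.15791346]), 'tvec': array([0.00660166, 0.57317766, 1.0781916 ])}
```

View pics/scene0.png

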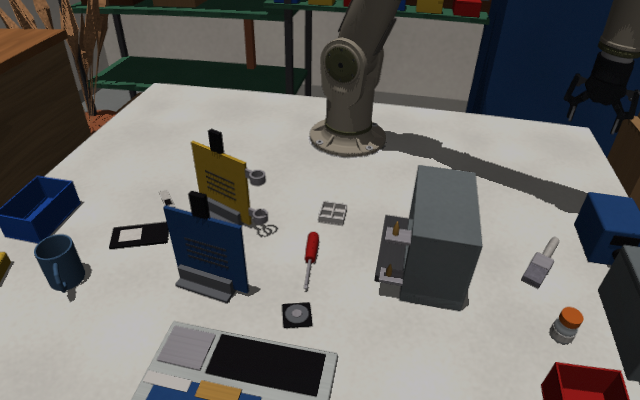

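View pics/top0.png

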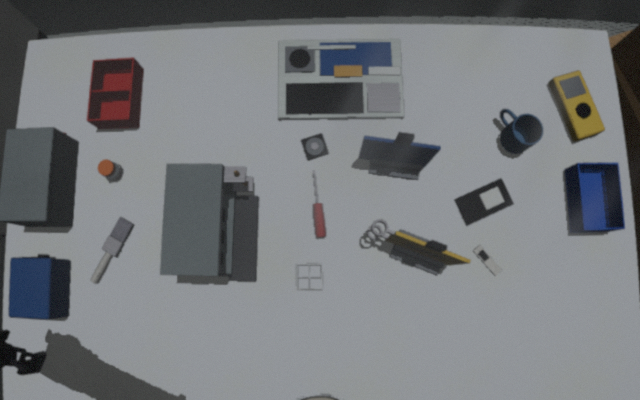

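The scene view shows the yellow door with its tab at (215,140) and its knuckles at (257,177) and (260,215). The blue panel's tab is at (199,205), and the brass pins are at (396,228) and (390,268). In the top view the door tab is near (437,246), the knuckles near (375,233), the spare tab near (405,140) and the pins near (240,175). I'll zoom in on these.

Run:
```python
import cv2,pickle,numpy as np
d=pickle.load(open("c0.pkl","rb"))
def crop(n,x,y,w,h,W,H):
    f=d[n]["frame"][y:y+h,x:x+w,::-1]
    f=np.clip(f.astype(float)*1.4,0,255).astype(np.uint8)
    o=cv2.resize(f,(W,H),interpolation=cv2.INTER_CUBIC)
    s=W/w
    for i in range(0,w,10):cv2.line(o,(int((i+.5)*s),0),(int((i+.5)*s),6 if (x+i)%50 else 14),(0,0,255),1)
    for i in range(0,h,10):cv2.line(o,(0,int((i+.5)*s)),(6 if (y+i)%50 else 14,int((i+.5)*s)),(0,0,255),1)
    return o
A=crop("scene",180,120,100,120,400,480)[:, :]
B=crop("scene",370,190,100,120,400,480)
cv2.imwrite("pics/cs.png",np.hstack([A,B]))
A=crop("top",350,200,130,80,780,480)[:,:]
A=crop("top",350,210,130,70,520,280);B=crop("top",210,150,65,140,260,560)
A=np.vstack([A,crop("top",350,120,130,70,520,280)])
cv2.imwrite("pics/ct.png",np.hstack([A,B]))
```

```text
(no output)
```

View pics/cs.png

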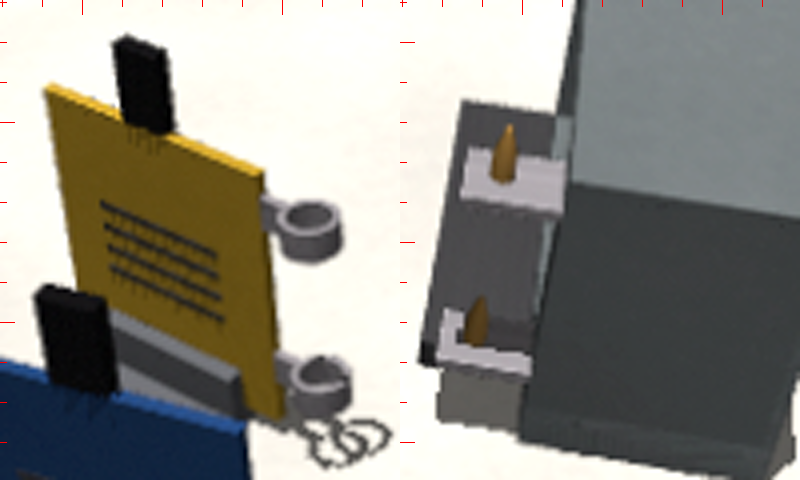

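View pics/ct.png

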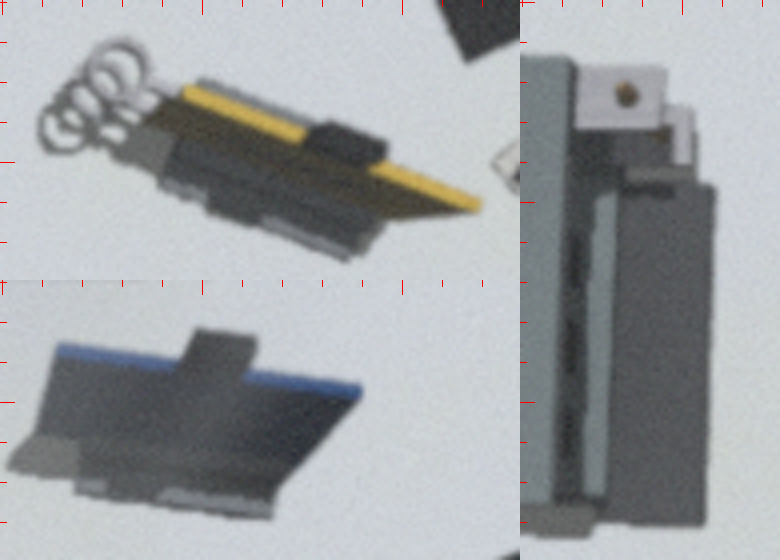

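The crops show the features I need: panel edges, tab corners, knuckle rims, pin tips and feet, and cabinet edges. I'll fit both poses from the two views.

```bash
cat > h.py <<'E'
import cv2,numpy as np
from scipy.optimize import least_squares
def K(c):
    f=200/np.tan(np.radians(c["fov_y"])/2);return np.array([[f,0,c["cx"]],[0,f,c["cy"]],[0,0,1.]])
def proj(c,P):return cv2.projectPoints(np.array(P,float).reshape(-1,1,3),c["rvec"],c["tvec"],K(c),c["distortion"])[0].reshape(-1,2)
def place(p,L):
    a=np.radians(p[3]);c,s=np.cos(a),np.sin(a)
    return np.array(L,float)/1000@np.array([[c,s,0],[-s,c,0],[0,0,1]])+p[:3]
def fit(d,obs,p0):
    # obs: cam -> list of (local mm, u,v); p0: x,y,z,yaw
    def r(p):return np.concatenate([(proj(d[n],place(p,[q[0] for q in o]))-np.array([q[1:] for q in o])).ravel() for n,o in obs.items()])
    s=least_squares(r,p0,x_scale=[.01,.01,.01,1],loss="soft_l1");return s.x,r(s.x).reshape(-1,2)
E
python3 - <<'E'
from h import *;import pickle
d=pickle.load(open("c0.pkl","rb"))
for n in d:
    R=cv2.Rodrigues(d[n]["rvec"])[0];print(n,-R.T@d[n]["tvec"])
S=lambda u,v:(180+u/4-.4,120+v/4-.4)
T=lambda u,v:(350+u/4-.4,210+v/4-.4)
T2=lambda u,v:(350+u/4-.4,120+(v-280)/4-.4)
B=lambda u,v:(370+(u-400)/4-.4,190+v/4-.4)
C=lambda u,v:(210+(u-520)/4-.4,150+v/4-.4)
door={"scene":[((-80,-4,-25),*S(48,91)),((80,-4,-25),*S(260,179)),((80,-4,-195),*S(281,419)),((-16,-6,25),*S(117,44)),((16,-6,25),*S(163,56)),((16,-6,-25),*S(167,133)),((-16,-6,-25),*S(125,124)),((112,0,-40),*S(311,216)),((112,0,-145),*S(319,373))],
"top":[((80,0,-25),*T(187,91)),((-80,0,-25),*T(480,205)),((112,0,-40),*T(118,68))]}
p,e=fit(d,door,[.5,-.15,.22,75]);print("door",p.round(4));print(e.round(1).tolist())
print("knuckle",place(p,[(112,0,-165)]))
sp={"scene":[((-16,-6,25),*S(36,290)),((16,-6,25),*S(104,297)),((16,-6,-25),*S(116,394)),((-16,-6,-25),*S(50,386)),((80,-4,-25),*S(243,432))],
"top":[((80,0,-25),*T2(58,350)),((-80,0,-25),*T2(361,390))]}
q,e=fit(d,sp,[.6,-.1,.22,80]);print("spare",q.round(4));print(e.round(1).tolist())
pin={"scene":[((0,0,133),*B(510,124)),((0,0,105),*B(504,180)),((0,0,28),*B(481,295)),((0,0,0),*B(476,343)),((17,-17,105),*B(462,195))],
"top":[((0,0,119),*C(627,95))]}
q,e=fit(d,pin,[.6,.2,.05,0]);print("pin",q.round(4));print(e.round(1).tolist())
# cabinet top front edge ray intersections at z=pin+.125
def ray(c,uv,z):
    x=cv2.undistortPoints(np.array([[uv]],float),K(c),c["distortion"])[0,0];R=cv2.Rodrigues(c["rvec"])[0]
    o=-R.T@c["tvec"];w=R.T@np.array([*x,1]);return o+w*(z-o[2])/w[2]
for c,uv in[("top",C(574,60)),("top",C(553,503)),("scene",B(575,183)),("scene",(417.5,168))]:print(c,ray(d[c],uv,q[2]+.125).round(4))
E
```

```text
scene [1.22913518 0.13663658 0.69240527]
top [ 0.38866036 -0.01756453  1.15745754]
door [ 0.4441 -0.2298  0.2048 67.1489]
[[-0.5, -0.9], [-0.4, -0.8], [0.2, 1.2], [-1.1, -0.6], [-1.7, 0.6], [-0.1, 1.8], [-0.2, -0.4], [0.2, -0.0], [1.2, 0.0], [-1.6, -0.2], [-0.6, 1.1], [-0.1, 0.3]]
knuckle [[ 0.48759299 -0.12661026  0.03983851]]
spare [ 0.659  -0.1763  0.2074 81.5786]
[[-0.3, -0.0], [-1.3, 2.2], [-0.5, 0.7], [0.5, -1.5], [0.5, -1.0], [-1.4, -0.0], [0.0, 0.3]]
pin [ 0.6018  0.1651  0.0484 -0.1759]
[[0.1, 1.1], [-0.4, -1.0], [0.3, 0.6], [-0.2, -1.2], [-0.1, 0.1], [-0.5, -0.0]]
top [0.6194 0.1911 0.1734]
top [0.3931 0.1976 0.1734]
scene [0.6229 0.1952 0.1734]
scene [0.4062 0.1979 0.1734]
```

Both fits agree with the text: the tab is at z = 0.205 (expected 0.205), and the cabinet front lies about 28 mm behind the pin. I'll swing round to above the door first.

```bash
cat >> h.py <<'E'
from scipy.spatial.transform import Rotation as Ro
def sim(p,rpy,rows):
    p=np.array(p,float);R=Ro.from_euler("xyz",rpy,degrees=True)
    for r in rows:
        p=p+R.apply(np.array(r[1:4])/100);R=R*Ro.from_rotvec(r[4:],degrees=True)
    return p,R.as_euler("xyz",degrees=True)
def togo(p,rpy,tp,trpy):
    "shift in the tool frame now (cm), and turn rotvec (deg)"
    R=Ro.from_euler("xyz",rpy,degrees=True);T=Ro.from_euler("xyz",trpy,degrees=True)
    return R.inv().apply(np.array(tp)-p)*100,(R.inv()*T).as_rotvec(degrees=True)
E
python3 - <<'E'
from h import *
p=[.2505,.5721,.2303];e=[-179.886,0,156.35]
for a in(4.4,4.5,4.6):
  for b in(-.8,-.7,-.9):
    q=sim(p,e,[[1,0,0,-4.5,0,0,0]]*2+[[1,-a,b,0,0,0,4.9]]*18)
    print(a,b,q[0].round(3),q[1].round(1),togo(*q,[.444,-.230,.31],[180,0,67.15])[0].round(1))
E
```

```text
4.4 -0.8 [ 0.432 -0.133  0.321] [-1.80e+02  1.00e-01  6.82e+01] [-8.5  4.8  1.2]
4.4 -0.7 [ 0.446 -0.126  0.321] [-1.80e+02  1.00e-01  6.82e+01] [-9.7  3.6  1.2]
4.4 -0.9 [ 0.417 -0.14   0.321] [-1.80e+02  1.00e-01  6.82e+01] [-7.4  5.9  1.2]
4.5 -0.8 [ 0.438 -0.148  0.321] [-1.80e+02  1.00e-01  6.82e+01] [-7.4  3.6  1.2]
4.5 -0.7 [ 0.453 -0.141  0.321] [-1.80e+02  1.00e-01  6.82e+01] [-8.6  2.5  1.2]
4.5 -0.9 [ 0.424 -0.155  0.321] [-1.80e+02  1.00e-01  6.82e+01] [-6.2  4.7  1.2]
4.6 -0.8 [ 0.445 -0.163  0.321] [-1.80e+02  1.00e-01  6.82e+01] [-6.3  2.4  1.2]
4.6 -0.7 [ 0.46  -0.156  0.321] [-1.80e+02  1.00e-01  6.82e+01] [-7.5  1.3  1.2]
4.6 -0.9 [ 0.43  -0.169  0.322] [-1.80e+02  1.00e-01  6.82e+01] [-5.1  3.5  1.2]
```

carry_out(
  steps=[
    [[1,0,0,-4.5,0,0,0],[1,0,0,-4.5,0,0,0],[1,-4.6,-0.7,0,0,0,4.9],[1,-4.6,-0.7,0,0,0,4.9],[1,-4.6,-0.7,0,0,0,4.9],[1,-4.6,-0.7,0,0,0,4.9],[1,-4.6,-0.7,0,0,0,4.9],[1,-4.6,-0.7,0,0,0,4.9],[1,-4.6,-0.7,0,0,0,4.9],[1,-4.6,-0.7,0,0,0,4.9],[1,-4.6,-0.7,0,0,0,4.9],[1,-4.6,-0.7,0,0,0,4.9],[1,-4.6,-0.7,0,0,0,4.9],[1,-4.6,-0.7,0,0,0,4.9],[1,-4.6,-0.7,0,0,0,4.9],[1,-4.6,-0.7,0,0,0,4.9],[1,-4.6,-0.7,0,0,0,4.9],[1,-4.6,-0.7,0,0,0,4.9],[1,-4.6,-0.7,0,0,0,4.9],[1,-4.6,-0.7,0,0,0,4.9]],
  ],
)

```text
clock: 2.6
tcp_pos: [0.4592, -0.1568, 0.321]
ee_rot: [-180.0, 0.0, 68.0]
ft_force: [-0.4, -0.2, 0.5]
opening: 1.0
grip_force: 0.0
```

carry_out(
  steps=[
    [[1,-3.7,0.7,0,0,0,0.85],[1,-3.7,0.6,0,0,0,0],[1,0,0,2.5,0,0,0],[1,0,0,2.5,0,0,0],[1,0,0,0,0,0,0]],
  ],
)

```text
clock: 3.22
tcp_pos: [0.4429, -0.2283, 0.2696]
ee_rot: [-179.8, 0.0, 67.3]
ft_force: [0.1, 1.2, 0.3]
opening: 1.002
grip_force: 0.0
```

Run:
```python
from workcell import *
import cv2,pickle,numpy as np
from h import *
s=sense();print(s['clock'],s['tcp_pos'],s['ee_rot'],s['q'].round(1) if hasattr(s['q'],'round') else s['q'])
d={n:capture(n) for n in("scene","top")};pickle.dump(d,open("c1.pkl","wb"))
for n in d:print(n,proj(d[n],[s['tcp_pos'],[.4441,-.2298,.2298]]))
a=cv2.resize(d["scene"]["frame"][90:210,160:260,::-1],(400,480),interpolation=2)
b=cv2.resize(d["top"]["frame"][190:290,390:490,::-1],(400,400),interpolation=2);b=np.vstack([b,np.zeros((80,400,3),np.uint8)])
cv2.imwrite("pics/near.png",np.hstack([a,b]))
```

```text
3.225 [ 0.44293759 -0.2282595   0.26963599] [-1.79775939e+02  2.55357751e-02  6.72967950e+01] [-16.1   5.6  43.3  95.5  -3.9  80.6   5. ]
scene [[213.94928767 113.77234996]
 [215.19982616 130.98164958]]
top [[441.70457366 244.74072641]
 [437.61218303 245.49574086]]
```

View pics/near.png

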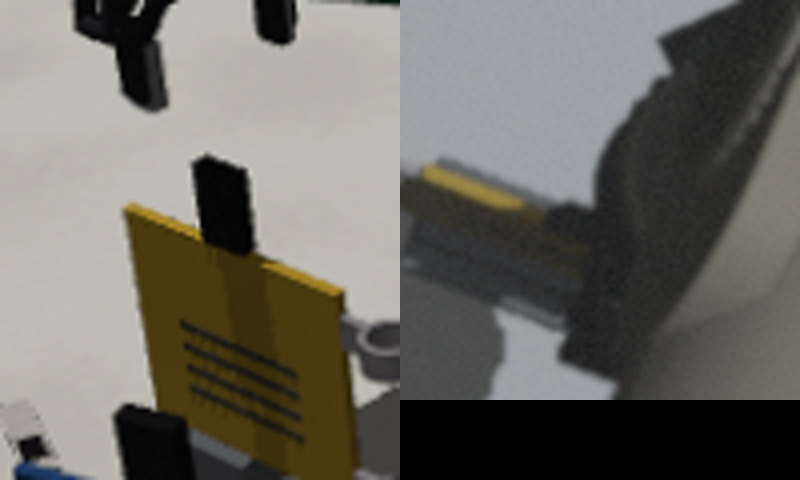

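The scene crop shows the finger tips at about (196,116) and (229,100), straddling the tab, whose top is near (214,131). The midpoint lies over the tab, so I'll lower and grip.

carry_out(
  steps=[
    [[1,-0.1,0.15,2.5,0,0,0],[1,0,0,2.5,0,0,0],[1,0,0,2,0,0,0],[1,0,0,1.2,0,0,0],[1,0,0,0,0,0,0],[-1,0,0,0,0,0,0],[-1,0,0,0,0,0,0],[-1,0,0,0,0,0,0],[-1,0,0,0,0,0,0],[-1,0,0,0,0,0,0],[-1,0,0,0,0,0,0],[-1,0,0,0,0,0,0],[-1,0,0,0,0,0,0]],
  ],
)

```text
clock: 4.95
tcp_pos: [0.4453, -0.2305, 0.1896]
ee_rot: [180.0, -0.0, 67.3]
ft_force: [-0.2, -1.1, 4.4]
opening: 0.134
grip_force: 59.8
```

carry_out(
  steps=[
    [[-1,0,0,-0.5,0,0,0],[-1,0,0,-1,0,0,0],[-1,0,0,-1,0,0,0],[-1,0,0,-1,0,0,0],[-1,0,0,-1,0,0,0],[-1,0,0,-1,0,0,0],[-1,0,0,-0.4,0,0,0],[-1,0,0,0,0,0,0]],
  ],
)

```text
clock: 5.95
tcp_pos: [0.4452, -0.2304, 0.2485]
ee_rot: [180.0, 0.0, 67.3]
ft_force: [-0.8, 0.1, -5.5]
opening: 0.132
grip_force: 58.6
```

carry_out(
  steps=[
    [[-1,0,0,0,0,0,3.0],[-1,0,0,0,0,0,6.2],[-1,0,0,0,0,0,6.2],[-1,0,0,0,0,0,6.2],[-1,0,0,0,0,0,6.2],[-1,0,0,0,0,0,6.2],[-1,0,0,0,0,0,6.2],[-1,0,0,0,0,0,6.2],[-1,0,0,0,0,0,6.2],[-1,0,0,0,0,0,6.2],[-1,0,0,0,0,0,6.2],[-1,0,0,0,0,0,3.8],[-1,0,0,0,0,0,0]],
  ],
)

```text
clock: 7.58
tcp_pos: [0.4449, -0.2302, 0.2479]
ee_rot: [-180.0, 0.1, -1.5]
ft_force: [-0.4, 0.7, -4.3]
opening: 0.132
grip_force: 58.6
```

carry_out(
  steps=[
    [[-1,0.5,-1.5,0,0,0,0],[-1,0.5,-3,0,0,0,0],[-1,0,-3,0,0,0,0],[-1,0,-3,0,0,0,0],[-1,0,-3,0,0,0,0],[-1,0,-3,0,0,0,0],[-1,0.5,-3,0,0,0,0],[-1,0.5,-3,0,0,0,0],[-1,0.5,-3,0,0,0,0],[-1,0.5,-2.5,0,0,0,0],[-1,0.5,-2,0,0,0,0],[-1,0.2,-1,0,0,0,0],[-1,0,0,0,0,0,0]],
  ],
)

```text
clock: 9.2
tcp_pos: [0.4902, 0.079, 0.2481]
ee_rot: [180.0, 0.0, -1.4]
ft_force: [0.1, 0.3, -4.7]
opening: 0.132
grip_force: 58.8
```

Run:
```python
from workcell import *
import cv2,pickle,numpy as np
from h import *
s=sense();print(s['clock'],s['tcp_pos'],s['ee_rot'],s['q'])
d={n:capture(n) for n in("scene","top")};pickle.dump(d,open("c2.pkl","wb"))
tab=np.array([*s['tcp_pos'][:2],s['tcp_pos'][2]+.0155,-1.5])
for n in d:print(n,proj(d[n],place(tab,[(112,0,-145),(112,0,-40)])))
a=cv2.resize(d["scene"]["frame"][170:320,330:450,::-1],(480,600),interpolation=2)
b=cv2.resize(d["top"]["frame"][150:300,210:290,::-1],(320,600),interpolation=2)
cv2.imwrite("pics/pre.png",np.clip(np.hstack([a,b])*1.3,0,255))
```

```text
9.2 [0.49016766 0.07895142 0.24810505] [ 1.79969362e+02  2.15369615e-02 -1.43962691e+00] [ -42.92509614    5.41880612   32.61235919   97.79163216   -2.96002132
   77.68332376 -101.23541   ]
scene [[345.00113712 240.91707468]
 [348.3873127  195.93877947]]
top [[280.93625903 177.25230965]
 [276.11937477 166.45311868]][ WARN:0@0.534] global loadsave.cpp:1063 imwrite_ Unsupported depth image for selected encoder is fallbacked to CV_8U.
```

View pics/pre.png

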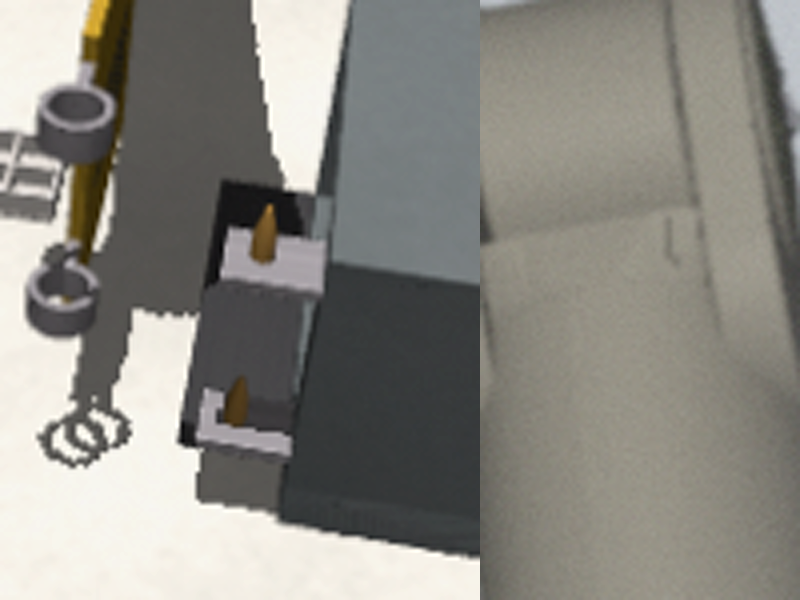

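The scene crop shows the upper knuckle rim at (348.6,196.6) and the lower one at (345,242.6), within 2 px of the prediction. The arm hides the pins in the top view. Next I'll bring the door in along +y.

carry_out(
  steps=[
    [[-1,-0.1,-1,0,0,0,0],[-1,-0.1,-1.5,0,0,0,0],[-1,-0.1,-1.5,0,0,0,0],[-1,0,-1.5,0,0,0,0],[-1,0,-1.5,0,0,0,0],[-1,0,-1.2,0,0,0,0],[-1,0,-0.7,0,0,0,0],[-1,0,0,0,0,0,0],[-1,0,0,0,0,0,0]],
  ],
)

```text
clock: 10.42
tcp_pos: [0.4896, 0.1669, 0.2483]
ee_rot: [180.0, 0.0, -1.6]
ft_force: [-0.1, 0.2, -6.3]
opening: 0.129
grip_force: 58.8
```

Run:
```python
from workcell import *
import cv2,pickle,numpy as np
from h import *
s=sense();print(s['clock'],s['tcp_pos'],s['ee_rot'],s['ft_force'])
d={n:capture(n) for n in("scene","top")};pickle.dump(d,open("c3.pkl","wb"))
tab=np.array([*s['tcp_pos'][:2],s['tcp_pos'][2]+.0155,s['ee_rot'][2]])
for n in d:print(n,proj(d[n],place(tab,[(112,0,-145),(112,0,-40)])))
a=cv2.resize(d["scene"]["frame"][150:300,350:450,::-1],(400,600),interpolation=2)
b=cv2.resize(d["top"]["frame"][150:300,200:300,::-1],(400,600),interpolation=2)
cv2.imwrite("pics/over.png",np.clip(np.hstack([a,b])*1.3,0,255).astype(np.uint8))
```

```text
10.425 [0.48963686 0.16688127 0.24828479] [ 1.79978888e+02  1.55772716e-03 -1.55402536e+00] [-0.08594753  0.17186363 -6.27678708]
scene [[392.16572023 247.50759693]
 [399.54683867 202.41169759]]
top [[240.47897578 178.08076759]
 [231.3864366  167.42890718]]
```

View pics/over.png

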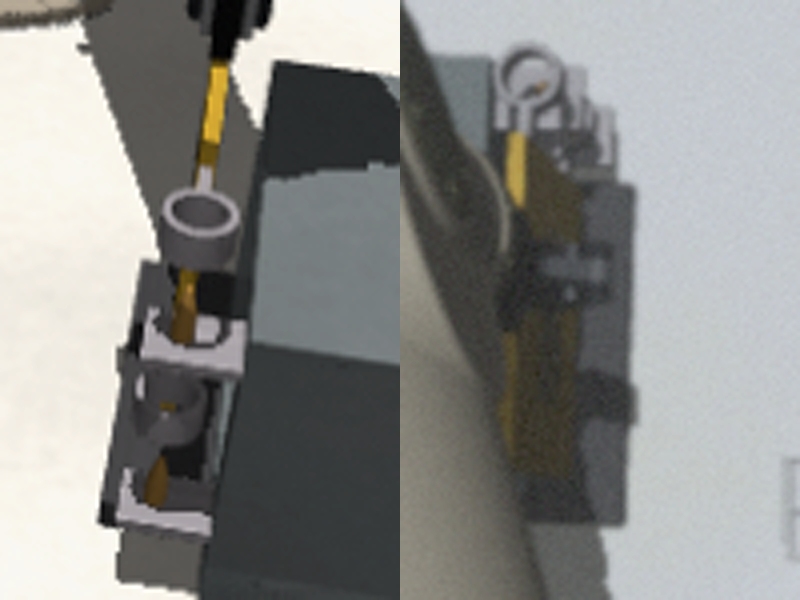

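In the scene crop the upper knuckle sits over the upper pin, with its rim at (399.9,202.6) as predicted, and the lower knuckle is under the upper bracket. The top view shows the pin tip through the bore about 1–2 mm toward +x and +y, so I'll correct by 1 mm each and lower.

carry_out(
  steps=[
    [[-1,0.1,-0.1,0,0,0,0],[-1,0,0,0.5,0,0,0],[-1,0,0,0.5,0,0,0],[-1,0,0,0.5,0,0,0],[-1,0,0,0.5,0,0,0],[-1,0,0,0.4,0,0,0],[-1,0,0,0.3,0,0,0],[-1,0,0,0.3,0,0,0],[-1,0,0,0.3,0,0,0],[-1,0,0,0.3,0,0,0],[-1,0,0,0.2,0,0,0],[-1,0,0,0,0,0,0]],
  ],
)

```text
clock: 12.02
tcp_pos: [0.4904, 0.1686, 0.2101]
ee_rot: [180.0, 0.0, -1.5]
ft_force: [-0.6, 0.2, -5.1]
opening: 0.134
grip_force: 58.8
```

carry_out(
  steps=[
    [[-1,0,0,0.2,0,0,0],[-1,0,0,0.2,0,0,0],[-1,0,0,0.2,0,0,0],[-1,0,0,0.2,0,0,0],[-1,0,0,0.1,0,0,0],[-1,0,0,0.1,0,0,0],[-1,0,0,0,0,0,0]],
  ],
)

```text
clock: 12.9
tcp_pos: [0.4905, 0.1686, 0.2002]
ee_rot: [180.0, 0.0, -1.5]
ft_force: [0.5, 1.4, -4.8]
opening: 0.136
grip_force: 58.8
```

carry_out(
  steps=[
    [[-1,0,0,0.1,0,0,0],[-1,0,0,0.1,0,0,0],[-1,0,0,0,0,0,0]],
  ],
)

```text
clock: 13.28
tcp_pos: [0.4907, 0.1687, 0.1996]
ee_rot: [-179.9, -0.0, -1.5]
ft_force: [-6.0, -1.9, 6.1]
opening: 0.134
grip_force: 60.5
```

carry_out(
  steps=[
    [[-1,0,0,0.1,0,0,0],[-1,0,0,0,0,0,0]],
  ],
)

```text
clock: 13.52
tcp_pos: [0.4907, 0.1688, 0.1995]
ee_rot: [-179.9, -0.1, -1.5]
ft_force: [-8.8, -1.7, 14.6]
opening: 0.13
grip_force: 61.8
```

Run:
```python
from workcell import *
import cv2,pickle,numpy as np
from h import *
s=sense();print(s['clock'],s['tcp_pos'],s['ee_rot'],s['ft_force'],s['moment'])
d={n:capture(n) for n in("scene","top")}
a=cv2.resize(d["scene"]["frame"][170:290,370:450,::-1],(400,600),interpolation=2)
b=cv2.resize(d["top"]["frame"][150:270,200:280,::-1],(400,600),interpolation=2)
cv2.imwrite("pics/seat.png",np.clip(np.hstack([a,b])*1.5,0,255).astype(np.uint8))
```

```text
13.525 [0.49067872 0.16878041 0.19954603] [-1.79902522e+02 -5.42416260e-02 -1.49161066e+00] [-8.78760185 -1.68514102 14.57302006] [-0.72829916  1.93945801 -0.0540725 ]
```

View pics/seat.png

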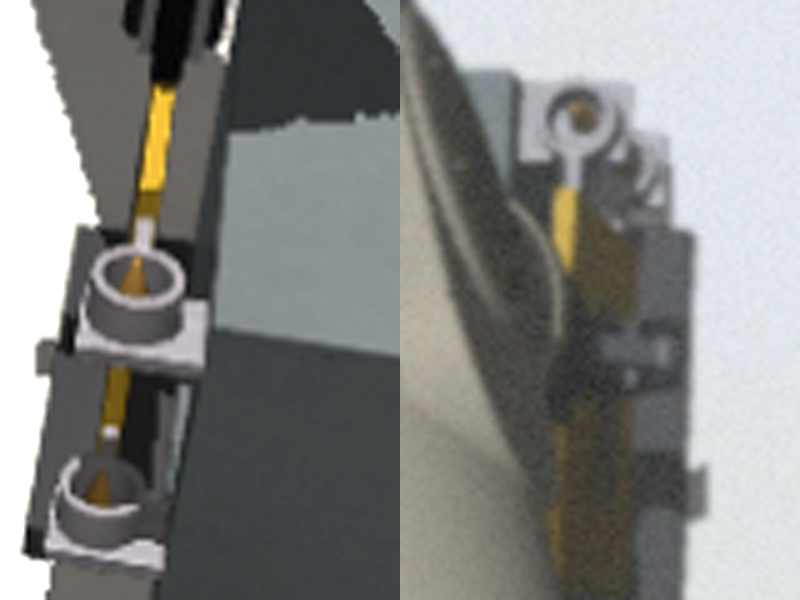

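Both knuckles rest flush on their brackets, with the pin tips showing inside the bores. I'll relieve the press, release and retreat upward.

carry_out(
  steps=[
    [[-1,0,0,-0.2,0,0,0],[-1,0,0,0,0,0,0],[-0.4,0,0,0,0,0,0],[0,0,0,0,0,0,0],[0.3,0,0,0,0,0,0],[0.3,0,0,0,0,0,0],[0.3,0,0,0,0,0,0],[0.3,0,0,-1,0,0,0],[0.3,0,0,-2,0,0,0],[0.3,0,0,-3,0,0,0],[0.3,0,0,-3,0,0,0],[0.3,0,0,-3,0,0,0],[0.3,0,0,0,0,0,0],[0.3,0,0,0,0,0,0]],
  ],
)

```text
clock: 15.38
tcp_pos: [0.4904, 0.1686, 0.3192]
ee_rot: [-180.0, 0.0, -1.5]
ft_force: [-0.6, -0.2, 0.2]
opening: 0.654
grip_force: 0.0
```

Run:
```python
from workcell import *
import cv2
s=sense();print(s['clock'],s['tcp_pos'],s['ft_force'],s['opening'])
c=capture("scene");cv2.imwrite("pics/end.png",c["frame"][:,:,::-1])
```

```text
15.375 [0.4904134  0.16856495 0.31916093] [-0.62659048 -0.1633129   0.23501193] 0.6544760602167163
```

View pics/end.png

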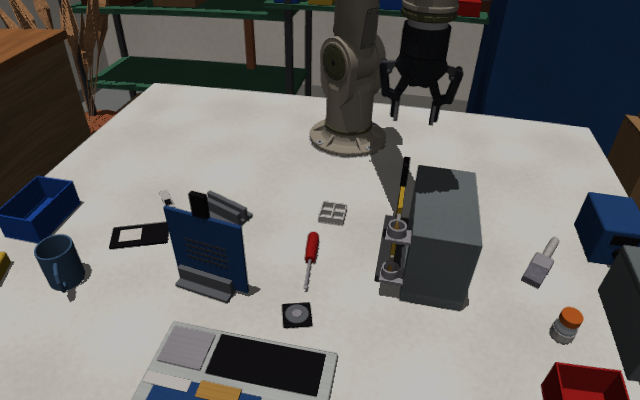

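The door hangs closed, with its knuckles home at (398,228) and (391,268). The gripper is clear above it, and the blue panel (tab at (199,205)) has not moved.

```bash
python3 -c "
from workcell import *
print(finish_job())"
```

```text
the job is handed in; nothing more can be done
None
```

The yellow door now hangs closed on the cabinet with both knuckles fully down on their pins; the gripper has let go and is clear, the blue panel still stands untouched, and I handed the job in at about 15.4 s.

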